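# Turn the recipe book's top leaf and swing the page keeper over it

### The job

Turn the top leaf of the wire-bound recipe book, pushing with the fingertips only and gripping nothing: first push the steel page keeper round until it is off the leaf and points out towards the front edge of the worktop, then get a fingertip under the leaf's long tab on the right and turn the leaf up and over the wire loops so that it lies flat on the left-hand pages. Finally push the keeper on round the same way, as far as it goes, so that it lies over the turned leaf. Push lightly, leave the book where it stands, and do not disturb the things around it.

Things in the scene. Friction and masses are not known exactly. Their poses are not given: they have to be found in the camera images.
- book: Recipe book lying open on a beech board 185 x 250 x 16 mm, 2 kg, loose on rubber feet. Origin: on the worktop under the spine; x runs along the spine away from the robot, y to the left, z up. Two fixed page stacks lie 8 to 120 mm left and right of the spine, x = -56 to 86 mm, tops at z = 46 mm (board edge 125 mm out). Short fixed tabs (12 mm) stick out lower: on the right only at x = 51 to 81 mm.
- spine (a point): Point on the leaf's hinge line, 47.5 mm above the worktop, above the book's origin; the line runs along this point's x axis (the book's x). Dark wire loops stand along it up to z = 64 mm.
- leaf_tab (a point): Middle of the top leaf's long tab, 138 mm from the hinge line at the book's x = 10 mm. The leaf is a stiff grey plate 3 mm thick with a white sheet, on the right-hand stack (underside z = 46 mm). The tab is 60 mm wide along the spine and sticks out 32 mm past the pages (120 to 152 mm from the spine); outside the board edge nothing is below it down to the worktop.
- leaf (a joint): Turn of the top leaf about the spine: 0 = flat on the right-hand pages, pi/2 = upright, pi (its stop) = flat on the left-hand pages. 70 to 110 g, loose hinge: past upright it falls over softly by its own weight; let go before, it falls back. The keeper blocks it wherever the two overlap.
- keeper_pivot (a point): Axis of the page keeper's steel post, at the height of the keeper's underside, 51.5 mm above the worktop; at the book's x = -70 mm, y = 0, just in front of the pages.
- keeper_tab (a point): Middle of the keeper's upright finger tab: a steel plate 34 mm long (45 to 79 mm from the pivot), 4 mm thick, standing from z = 56 to 81 mm above the worktop; this point is 62 mm from the pivot, 68 mm up. x axis: along the keeper, outward from the pivot. The keeper is a flat bar 82 mm long and 12 mm wide.
- keeper (a joint): Turn of the page keeper, growing clockwise seen from above: 0 (stop) = pointing right and 30 degrees away from the robot, over the near corner of the right-hand leaf; 2.09 = straight to the book's front, clear of both pages; 4.19 (stop) = left and 30 degrees away, over the left-hand page. Clear of the leaf from about 0.7 to 3.5. Needs about 0.7 N at the tab and stays where it is left.
- garlic: Bystander: garlic bulb, 60 x 60 x 59 mm, origin under its middle. Leave it alone.
- tin_half: Bystander: low food tin, 75 mm across, 58 mm high, origin under its middle. Leave it alone.
- mandarin: Bystander: mandarin, 58 x 58 x 53 mm, origin under its middle. Leave it alone.
- spice_jar: Bystander: spice jar, 46 mm across, 97 mm high, origin under its middle. Leave it alone.
- teal_mug: Bystander: mug, 83 x 117 x 94 mm, origin under its middle. Leave it alone.

How it is judged:
By the outcome, as a careful person would: the job done as asked, in the order asked, and still so for the second after the job is handed in, with the robot touching nothing.
It also fails if it takes over 61 s, if anything falls off the work surface, if the arm or the gripper's body presses on something with over 40 N, if the wrist force passes 120 N, or if a joint passes its speed limit or range.

### The arm

A 6-joint arm with a two-finger parallel gripper is mounted at the origin on a cart in front of the work surface, level with it; the furniture and walls round the work are solid. World frame = base frame: x ahead of the robot, y to its left, z up, the work surface at z = 0. Lengths are in mm, angles in degrees, forces in N, time in s.
With the tool pointing down it reaches from about 350 to 850 mm from the base axis. Payload 8.1 kg.
Tool frame: the origin (TCP) lies at the very end of the fingers, on their centre line; the grasp point (between the pads) lies r.tcp_to_grasp behind it (r.tcp_to_grasp is the distance from the TCP to the grasp point, in mm); z points along the fingers, y is the line along which they close (so a half turn about z gives the same grasp; the last joint's range is limited). The gripper opens to 85 mm and grips with 20 to 120 N. Pads are 22 mm wide; open, the fingers measure 114 mm over their backs; the gripper's body (76 mm by 85 mm) begins 54 mm behind the grasp point. The pads swing forward as they close: fully open they stand 13 mm farther back than shut.
Start: joints at [64.836, 7.471, 85.268, -0, 87.261, -4.893], TCP at [207.858, 562.85, 231.292] pointing down, gripper open.
Joint ranges: [-169.43, 169.43], [-51.17, 129.36], [1.28, 143.12], [-76.62, 256.62], [0, 156.53], [-152.29, 152.29]. Speed limits (degrees/s): [136.94, 136.94, 159.86, 180, 180, 180].

### API

Orientations are given as [roll, pitch, yaw] about the fixed x, y, z axes, in that order (R = Rz(yaw) Ry(pitch) Rx(roll)).
In Python, from bench import sense, viewer, order, r gives the robot as it stands.
- The arm moves only by the tool carry_out, never from a script. Its argument "increments" is one flat list of numbers, 7 for each row, row after row: the shift along the tool's x, y, z as a fraction of full scale, then the turn, a rotation vector about the tool's x, y, z as a fraction of full scale, then the opening, from -1 (shut) to 1 (fully open). A call has exactly 10 rows; each row is the pose to reach, as a shift and turn from the pose commanded when the call began, along the tool's axes at that moment, turning the shorter way round; what a row does not reach only later rows make up. Full scale, the value 1, is 400 mm for a shift and 2 pi rad for a turn. A row lasts 1/8 s, in which the tool goes at most 62.5 mm and 10.7 degrees, less where a joint would pass 70% of its speed; a pose out of reach is approached as far as the arm can. A call with a number of a shift or a turn outside -1 to 1 is refused whole. A call with a gripper value outside its range is refused whole. The fingers move at their own pace and stop on an object; "force" is the grip in N (left out, the last holds). Time passes only in rows, so rows that repeat a pose let the fingers close, or fill a call up. It gives the time, the measured TCP pose, the force, the opening and the grip force at its end, in the units of the state.
- sense(): the state, without advancing time (a new reading comes with each control period).
- viewer.snapshot(name): name is "scene" or "top" or "wrist"; returns the picture (420x560x3 uint8, red, green, blue); there is no depth.
- viewer.get_calibration(name): a dict with "fx", "fy", "cx", "cy" (pixels), "k1" (the pictures are not rectified: a ray, as slopes to the right and down, at radius r is drawn at 1 + k1 r^2 times it, then the intrinsics apply), "R" (3x3) and "t" (3): a world point X has camera coordinates R X + t. Camera axes: x right, y down, z forward; pixel columns grow to the right and rows downward; lengths in mm; the calibration is good to about 2 mm. A picture is of the moment at which its call begins: read the wrist's pose just before it. get_calibration takes no time and is no camera call; for the wrist camera it gives the pose at the moment of the call.
- order.hand_in(): hands the job in; it is judged then, once.
The state is a dict: "time": time; "joint_pos": joint angles; "qd": joint speeds; "joint_efforts": joint torques, N m; "tool_pos": TCP position; "tcp_rot": TCP orientation; "ft_force": force on the tool from outside, world axes, zero at the start; "wrist_torque": the same for the moment, N m; "finger_gap": finger opening in mm; "grip_force": force on a finger pad.
Only numpy, scipy, OpenCV 4.12 (cv2) and the standard library are available. Lean on these libraries where they do the work, as an engineer would, in place of code of your own. Each camera call takes 0.05 s, during which the arm holds its last target. There are 200 camera calls.

## Working session

There is one attempt and no reset: what is moved stays moved. The work goes in short steps, Python scripts to look and compute and a tool call to move; the robot and the scene stay as the last step left them, time stands still between calls to the robot, and variables do not carry over. Pictures are saved under pics/ and viewed, at most 10 in all, crops included, and the job is handed in when it is done.

Besides the shell and the picture viewer there is one more tool, called after "Emit:" as name(argument=value, ...), one argument or row to a line, values as JSON. carry_out: Moves the arm, as the interface text tells. Its arguments: {"type":"object","properties":{"increments":{"type":"array"},"force":{"type":"number"}},"required":["increments"]}

```bash
mkdir -p pics; ls
python3 - <<'E'
from bench import sense, viewer, r
import cv2
s=sense();print(s); print(r.tcp_to_grasp)
for n in("scene","top"):
    im=viewer.snapshot(n);cv2.imwrite(f"pics/{n}0.png",im[:,:,::-1]);print(n,viewer.get_calibration(n))
E
```

```text
pics
{'time': 0.0, 'joint_pos': array([ 6.48349112e+01,  7.51451460e+00,  8.53275625e+01,  3.67233935e-05,
        8.72590182e+01, -4.89370926e+00]), 'qd': array([-0.01656674,  0.00311008,  0.0566752 ,  0.05429631, -0.08427298,
        0.04739692]), 'joint_efforts': array([-1.89964310e-03, -5.69393992e+01, -5.00549197e+01, -3.24351140e-04,
        1.45446687e-02, -6.75056776e-05]), 'tool_pos': array([207.64425958, 562.3718917 , 230.26703985]), 'tcp_rot': array([-1.79899276e+02, -8.66073404e-03,  1.59728611e+02]), 'ft_force': array([ 0.52838589,  0.01321567, -0.1001578 ]), 'wrist_torque': array([-0.08443609, -0.01552865, -0.00386602]), 'grip_force': 0.0, 'finger_gap': 85.35380786035144}
18.700000000000003
scene {'fx': 486.0664331172918, 'fy': 486.0664331172918, 'cx': 277.1757590217135, 'cy': 211.09846430271332, 'k1': 0.0069471039782984575, 'R': array([[ 0.90176182, -0.43207467,  0.0117093 ],
       [-0.29046316, -0.62582808, -0.72385797],
       [ 0.3200887 ,  0.64934636, -0.68984964]]), 't': array([-540.48303057,  175.88102668, 1043.65527539])}
top {'fx': 391.5387316891822, 'fy': 391.5387316891822, 'cx': 279.7292207439968, 'cy': 210.4816305991236, 'k1': -0.034913023569936884, 'R': array([[ 0.08313063, -0.99652999,  0.00415545],
       [-0.97523717, -0.08221053, -0.20531414],
       [ 0.20494332,  0.01301535, -0.9786873 ]]), 't': array([-91.25277092, 549.75059596, 794.21964627])}
```

View pics/top0.png

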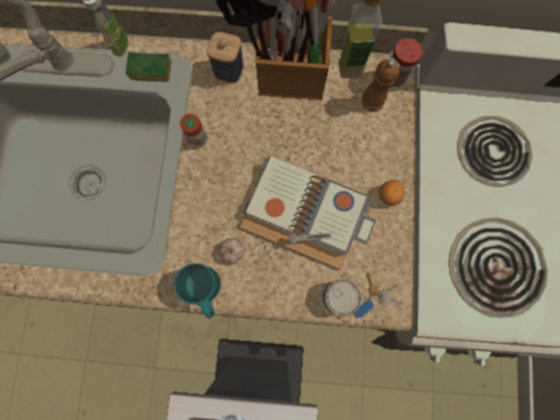

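View pics/scene0.png

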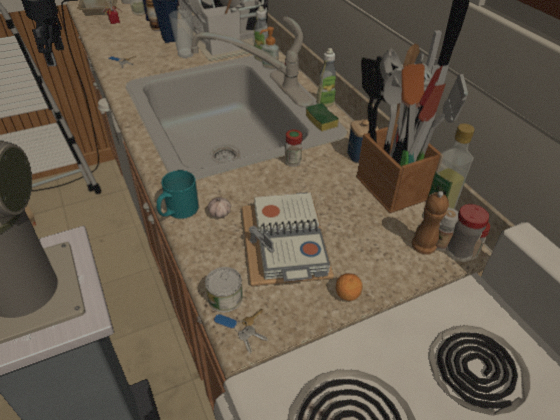

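The top view shows the book at about (310,210), turned roughly -20°, with the keeper lying from (292,240) to (330,236) and the leaf tab at (367,230). The scene view shows the same layout from the right. I'll enlarge both for corner pixels.

```bash
cat > h.py <<'E'
import numpy as np, cv2
from bench import sense, viewer, r
from scipy.spatial.transform import Rotation as Ro
def rays(n,uv,c=None):
    c=c or viewer.get_calibration(n)
    K=np.array([[c['fx'],0,c['cx']],[0,c['fy'],c['cy']],[0,0,1.]])
    p=cv2.undistortPoints(np.array(uv,float).reshape(-1,1,2),K,np.array([c['k1'],0,0,0.]))[:,0]
    R=np.array(c['R']);t=np.array(c['t'])
    return -R.T@t, np.c_[p,np.ones(len(p))]@R
def plane(n,uv,z,c=None):
    o,d=rays(n,uv,c); return o+d*((np.asarray(z)-o[2])/d[:,2])[:,None]
def proj(n,X,c=None):
    c=c or viewer.get_calibration(n)
    K=np.array([[c['fx'],0,c['cx']],[0,c['fy'],c['cy']],[0,0,1.]])
    return cv2.projectPoints(np.array(X,float).reshape(-1,1,3),cv2.Rodrigues(np.array(c['R']))[0],np.array(c['t']),K,np.array([c['k1'],0,0,0.]))[0][:,0]
def crop(n,x0,y0,w,h,f,name):
    im=viewer.snapshot(n)[:,:,::-1]
    cv2.imwrite(f'pics/{name}.png',cv2.resize(im[y0:y0+h,x0:x0+w],None,fx=f,fy=f,interpolation=cv2.INTER_CUBIC))
E
python3 - <<'E'
from h import *
crop('top',230,145,155,120,5,'t1');crop('scene',230,180,120,110,5,'s1')
E
```

```text
(no output)
```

View pics/t1.png

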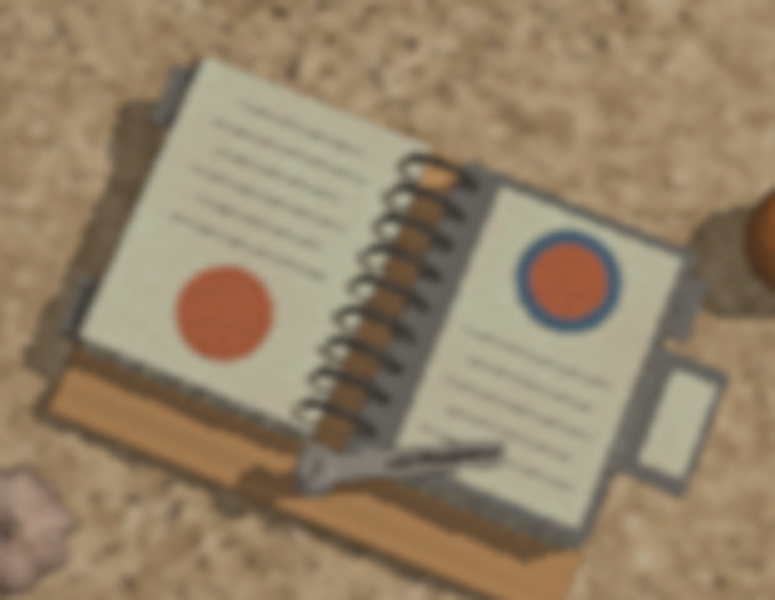

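View pics/s1.png

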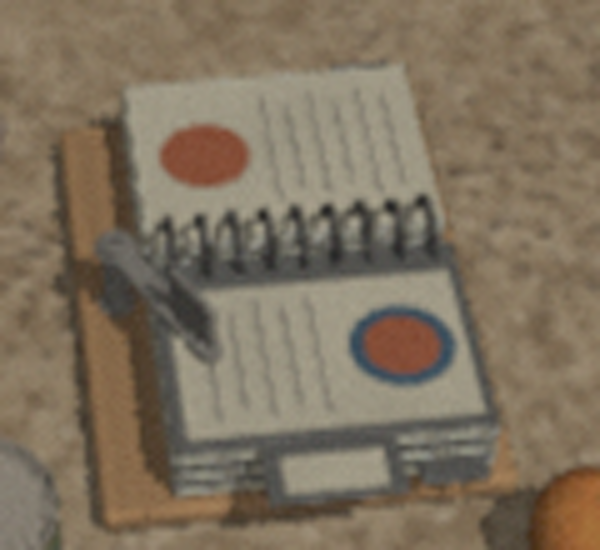

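The top crop shows the left page corners at (203,58), (80,345) and (430,148), the tab's outer corners at (727,375) and (683,495), and the pivot at (313,470). The scene crop shows page corners at (130,88) and (403,66), with the tab's outer edge from (272,500) to (393,490). I'll fit the book's planar pose to these.

```bash
cat > fit.py <<'E'
from h import *
from scipy.optimize import least_squares
T=[((203,58),(86,120,46)),((80,345),(-56,120,46)),((430,148),(86,8,46)),((727,375),(40,-152,49)),((683,495),(-20,-152,49)),((692,252),(86,-120,49)),((578,545),(-56,-120,49)),((313,470),(-70,0,54))]
S=[((130,88),(-56,120,46)),((403,66),(86,120,46)),((272,500),(-20,-152,47)),((393,490),(40,-152,47)),((495,415),(86,-120,49)),((178,447),(-56,-120,49))]
tu=[(230+a/5-.4,145+b/5-.4) for (a,b),_ in T]; su=[(230+a/5-.4,180+b/5-.4) for (a,b),_ in S]
P=np.r_[[p for _,p in T],[p for _,p in S]].astype(float)
W=np.r_[plane('top',tu,[p[2] for _,p in T]),plane('scene',su,[p[2] for _,p in S])]
def f(q): return ((Ro.from_euler('z',q[2]).apply(P)+[q[0],q[1],0])-W)[:,:2]
for sl in(slice(0,8),slice(8,14),slice(0,14)):
    s=least_squares(lambda q:f(q)[sl].ravel(),[550,0,-.3],loss='soft_l1',f_scale=2);print(s.x,np.degrees(s.x[2]));
print(f(s.x).round(1).tolist())
B=s.x
bx=lambda p:Ro.from_euler('z',-B[2]).apply(np.array(p)-[B[0],B[1],0])
k=[(230+500/5,145+455/5),(230+390/5,145+462/5)]
print('keeper',bx(plane('top',k,[81,75])))
for n,uv,z in(('garlic',(232,250),30),('tin',(342,297),58),('mand',(392,192),27),('mug',(197,283),90),('jar',(192,124),97)): print(n,plane('top',[uv],[z])[0].round(),bx(plane('top',[uv],[z]))[0].round())
E
python3 fit.py
```

```text
[ 5.63329334e+02 -9.86439896e+01 -3.09142949e-01] -17.71258622147678
[ 5.66193289e+02 -9.85053755e+01 -3.26596213e-01] -18.712584623937744
[ 5.64306098e+02 -9.84462322e+01 -3.16325375e-01] -18.124108952104237
[[1.8, 1.7], [3.9, 3.6], [0.8, 0.7], [0.7, -0.6], [-1.9, 0.8], [0.1, -1.9], [-0.8, -2.0], [1.0, 0.2], [-3.8, 6.4], [0.2, 4.7], [-3.7, -1.1], [4.8, -2.9], [-0.2, -3.0], [-3.5, -0.7]]
keeper [[-38.90377607 -71.57424539  81.        ]
 [-58.56091514 -30.45571205  75.        ]]
garlic [464.  53.  30.] [-142.  112.   30.]
tin [ 383. -190.   58.] [-144. -143.   58.]
mand [ 626. -297.   27.] [ 121. -169.   27.]
mug [386. 108.  90.] [-234.  141.   90.]
jar [723. 161.  97.] [ 70. 296.  97.]
```

```bash
cat > plan.py <<'E'
import json,os,sys
from h import *
from scipy.spatial.transform import Slerp
B=np.array([564.5,-98.5,0]);YB=-18.0
def w(p): return Ro.from_euler('z',YB,degrees=True).apply(p)+B
def bk(p): return Ro.from_euler('z',-YB,degrees=True).apply(np.array(p)-B)
def rot(tilt=0): # tool x=book y, tool y=book x, z down; tilt about tool y -> fingers point to book +y
    return Ro.from_euler('z',YB,degrees=True)*Ro.from_matrix(np.array([[0,1,0],[1,0,0],[0,0,-1.]]).T)*Ro.from_euler('y',tilt,degrees=True)
def get():
    if os.path.exists('cmd.json'):
        c=json.load(open('cmd.json'));return np.array(c['p']),Ro.from_quat(c['q'])
    return np.array([207.858,562.85,231.292]),Ro.from_euler('xyz',[180,0,159.729],degrees=True)
def rows(P,R,grip=-1):
    "P: 10 world points, R: 10 rotations"
    p0,R0=get();out=[];pp,pR=p0,R0
    for p,Rr in zip(P,R):
        st=np.linalg.norm(p-pp);tu=np.degrees((pR.inv()*Rr).magnitude())
        if st>62 or tu>10.6: print('TOO FAST',st,tu)
        out.append(np.r_[R0.inv().apply(p-p0)/400,(R0.inv()*Rr).as_rotvec()/(2*np.pi),grip]);pp,pR=p,Rr
    out=np.round(out,4)
    e=out[-1];json.dump(dict(p=(p0+R0.apply(e[:3]*400)).tolist(),q=(R0*Ro.from_rotvec(e[3:6]*2*np.pi)).as_quat().tolist()),open('cmd.json','w'))
    print('['+',\n'.join(','.join('%g'%v for v in r_) for r_ in out)+']')
def path(W,n=10,grip=-1):
    "W: list of (row index 1..10, world p, R); linear between; held after last"
    p0,R0=get();k=[0]+[a for a,_,_ in W]
    Pk=np.array([p0]+[b for _,b,_ in W]);S=Slerp(k,Ro.concatenate([R0]+[c for *_,c in W]))
    t=np.clip(np.arange(1,11),0,k[-1])
    rows(np.array([[np.interp(x,k,Pk[:,i]) for i in range(3)] for x in t]),[S(x) for x in t],grip)
def push(th,gap=0,z=66,rad=62):
    a=np.radians(-60)-th;n=np.array([-np.sin(a),np.cos(a)])
    d=2+gap+11*abs(n[1])+14.5*abs(n[0])
    return w(np.r_[np.array([-70,0])+rad*np.array([np.cos(a),np.sin(a)])+n*d,z])
def st():
    s=sense();print(round(s['time'],2),'pos',s['tool_pos'].round(1),'book',bk(s['tool_pos']).round(1),'rpy',s['tcp_rot'].round(1),'F',s['ft_force'].round(2),'q',s['joint_pos'].round(0),'gap',round(s['finger_gap'],1))
E
python3 - <<'E'
from plan import *
p0,R0=get();g=push(0,14,z=150)
print(g,rot().as_euler('xyz',degrees=True))
S=Slerp([0,1],Ro.concatenate([R0,rot()]))
path([(10,p0+.75*(g-p0),S(.75))])
path([(5,g,rot()),(10,push(0,14),rot())])
E
```

```text
[ 544.12970183 -130.4330366   150.        ] [180.   0.  72.]
[-0.1042,-0.1001,0.0152,0,-0,0.0183,-1,
-0.2084,-0.2002,0.0305,0,-0,0.0366,-1,
-0.3125,-0.3003,0.0457,0,-0,0.0548,-1,
-0.4167,-0.4004,0.061,0,-0,0.0731,-1,
-0.5209,-0.5005,0.0762,0,-0,0.0914,-1,
-0.6251,-0.6006,0.0915,0,-0,0.1097,-1,
-0.7293,-0.7007,0.1067,0,-0,0.1279,-1,
-0.8335,-0.8008,0.1219,0,-0,0.1462,-1,
-0.9376,-0.9009,0.1372,0,-0,0.1645,-1,
-1.0418,-1.0009,0.1524,0,-0,0.1828,-1]
[-0.0893,0.036,0.0102,0,-0,0.0122,-1,
-0.1787,0.072,0.0203,0,-0,0.0244,-1,
-0.268,0.108,0.0305,0,-0,0.0365,-1,
-0.3574,0.144,0.0407,0,-0,0.0487,-1,
-0.4467,0.1801,0.0508,0,-0,0.0609,-1,
-0.4467,0.1801,0.0928,0,-0,0.0609,-1,
-0.4467,0.1801,0.1348,0,-0,0.0609,-1,
-0.4467,0.1801,0.1768,0,-0,0.0609,-1,
-0.4467,0.1801,0.2188,0,-0,0.0609,-1,
-0.4467,0.1801,0.2608,0,-0,0.0609,-1]
```

```bash
rm cmd.json
python3 - <<'E'
from plan import *
p0,R0=get();g=push(0,14,z=150)
S=Slerp([0,1],Ro.concatenate([R0,rot()]))
path([(10,p0+.7*(g-p0),S(.7))])
E
```

```text
[-0.0972,-0.0934,0.0142,0,-0,0.0171,-1,
-0.1945,-0.1868,0.0285,0,-0,0.0341,-1,
-0.2917,-0.2803,0.0427,0,-0,0.0512,-1,
-0.3889,-0.3737,0.0569,0,-0,0.0682,-1,
-0.4862,-0.4671,0.0711,0,-0,0.0853,-1,
-0.5834,-0.5605,0.0854,0,-0,0.1024,-1,
-0.6807,-0.654,0.0996,0,-0,0.1194,-1,
-0.7779,-0.7474,0.1138,0,-0,0.1365,-1,
-0.8751,-0.8408,0.128,0,-0,0.1535,-1,
-0.9724,-0.9342,0.1423,0,-0,0.1706,-1]
```

Emit:
carry_out(
  increments=[-0.0972,-0.0934,0.0142,0,0,0.0171,-1,-0.1945,-0.1868,0.0285,0,0,0.0341,-1,-0.2917,-0.2803,0.0427,0,0,0.0512,-1,-0.3889,-0.3737,0.0569,0,0,0.0682,-1,-0.4862,-0.4671,0.0711,0,0,0.0853,-1,-0.5834,-0.5605,0.0854,0,0,0.1024,-1,-0.6807,-0.654,0.0996,0,0,0.1194,-1,-0.7779,-0.7474,0.1138,0,0,0.1365,-1,-0.8751,-0.8408,0.128,0,0,0.1535,-1,-0.9724,-0.9342,0.1423,0,0,0.1706,-1],
  force=20,
)

```text
time: 1.45
tool_pos: [443.7, 75.9, 174.3]
tcp_rot: [180.0, -0.0, 98.1]
ft_force: [1.1, -0.4, -0.7]
finger_gap: -0.1
grip_force: 0.0
```

Run:
```python
from plan import *
st();print(get()[0])
path([(6,push(0,14,z=130),rot()),(10,push(0,14),rot())])
```

```text
1.45 pos [443.7  75.9 174.3] book [-168.7  128.5  174.3] rpy [180.   -0.   98.1] F [ 1.07 -0.35 -0.71] q [  3. -15. 112.   0.  82.  -5.] gap -0.1
[443.26202591  77.5546584  174.372     ]
[-0.0918,0.0291,0.0185,0,-0,0.0122,-1,
-0.1837,0.0581,0.037,0,-0,0.0244,-1,
-0.2755,0.0872,0.0555,0,-0,0.0365,-1,
-0.3673,0.1162,0.074,0,-0,0.0487,-1,
-0.4591,0.1453,0.0924,0,-0,0.0609,-1,
-0.551,0.1743,0.1109,0,-0,0.0731,-1,
-0.551,0.1743,0.1509,0,-0,0.0731,-1,
-0.551,0.1743,0.1909,0,-0,0.0731,-1,
-0.551,0.1743,0.2309,0,-0,0.0731,-1,
-0.551,0.1743,0.2709,0,-0,0.0731,-1]
```

Emit:
carry_out(
  increments=[-0.0918,0.0291,0.0185,0,0,0.0122,-1,-0.1837,0.0581,0.037,0,0,0.0244,-1,-0.2755,0.0872,0.0555,0,0,0.0365,-1,-0.3673,0.1162,0.074,0,0,0.0487,-1,-0.4591,0.1453,0.0924,0,0,0.0609,-1,-0.551,0.1743,0.1109,0,0,0.0731,-1,-0.551,0.1743,0.1509,0,0,0.0731,-1,-0.551,0.1743,0.1909,0,0,0.0731,-1,-0.551,0.1743,0.2309,0,0,0.0731,-1,-0.551,0.1743,0.2709,0,0,0.0731,-1],
)

```text
time: 2.7
tool_pos: [543.7, -129.5, 64.8]
tcp_rot: [-180.0, -0.0, 72.1]
ft_force: [0.3, -0.2, 0.1]
finger_gap: -0.0
grip_force: 0.0
```

Run:
```python
from plan import *
st();print(get()[0])
crop('scene',210,160,150,130,5,'s2')
th=np.linspace(0,.8,8)
P=[push(0,6),push(0,1)]+[push(t) for t in th]
rows(np.array(P),[rot()]*10)
```

```text
2.7 pos [ 543.7 -129.5   64.8] book [-10.2 -35.9  64.8] rpy [-180.    -0.    72.1] F [ 0.34 -0.23  0.07] q [-19.   9. 101.   0.  69.  -1.] gap -0.0
[ 544.11506786 -130.44943371   66.012     ]
[-0.01,-0.0173,0,0,-0,-0,-1,
-0.0162,-0.0281,0,0,-0,-0,-1,
-0.0175,-0.0303,0,0,-0,-0,-1,
-0.0309,-0.0444,0,0,-0,-0,-1,
-0.0427,-0.0605,0,0,-0,-0,-1,
-0.0526,-0.0785,0,0,-0,-0,-1,
-0.0601,-0.098,0,0,-0,-0,-1,
-0.0651,-0.1161,0,0,-0,-0,-1,
-0.0686,-0.1316,0,0,-0,-0,-1,
-0.0703,-0.1479,0,0,-0,-0,-1]
```

View pics/s2.png

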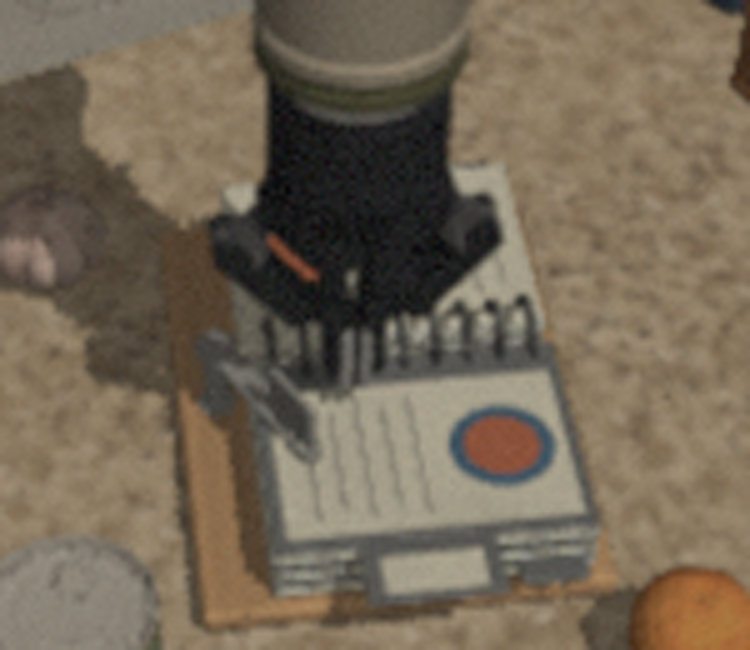

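The fingertip is at about (350,385) in the crop, just behind the keeper tab at (290,410). It is narrower along the closing line than I assumed, about 16 mm, so I'll adjust the offset and push.

```bash
sed -i 's/14.5\*abs/8*abs/' plan.py
python3 - <<'E'
from plan import *
import json
p0,R0=Ro.identity().as_quat(),0
json.dump(dict(p=[544.115,-130.449,66.012],q=rot().as_quat().tolist()),open('cmd.json','w'))
th=np.linspace(0,1.3,8)
P=[push(0,8),push(0,1)]+[push(t) for t in th]
rows(np.array(P),[rot()]*10)
E
```

```text
[-0.0145,-0.0252,0,0,0,0,-1,
-0.0232,-0.0403,0,0,0,0,-1,
-0.0245,-0.0425,0,0,0,0,-1,
-0.0436,-0.0687,0,0,0,0,-1,
-0.0571,-0.0991,0,0,0,0,-1,
-0.0641,-0.1305,0,0,0,0,-1,
-0.0662,-0.1552,0,0,0,0,-1,
-0.0642,-0.1808,0,0,0,0,-1,
-0.0576,-0.2069,0,0,0,0,-1,
-0.0459,-0.2323,0,0,0,0,-1]
```

Emit:
carry_out(
  increments=[-0.0145,-0.0252,0,0,0,0,-1,-0.0232,-0.0403,0,0,0,0,-1,-0.0245,-0.0425,0,0,0,0,-1,-0.0436,-0.0687,0,0,0,0,-1,-0.0571,-0.0991,0,0,0,0,-1,-0.0641,-0.1305,0,0,0,0,-1,-0.0662,-0.1552,0,0,0,0,-1,-0.0642,-0.1808,0,0,0,0,-1,-0.0576,-0.2069,0,0,0,0,-1,-0.0459,-0.2323,0,0,0,0,-1],
)

```text
time: 4.0
tool_pos: [449.5, -118.8, 66.0]
tcp_rot: [180.0, 0.0, 72.0]
ft_force: [1.1, -0.6, 0.3]
finger_gap: -0.1
grip_force: 0.5
```

Run:
```python
from plan import *
st();print(get()[0])
crop('scene',210,160,150,130,5,'s3')
th=np.linspace(1.3,2.12,7)[1:]
P=[push(t) for t in th]+[push(2.12)]+[push(2.12,4)]+[push(2.12,14,z=100),push(2.12,22,z=150)]
rows(np.array(P),[rot()]*10)
```

```text
4.0 pos [ 449.5 -118.8   66. ] book [-103.1  -54.8   66. ] rpy [180.   0.  72.] F [ 1.12 -0.58  0.28] q [-21.  -5. 116.  -0.  69.  -3.] gap -0.1
[ 450.06927649 -119.19653852   66.012     ]
[0.012,-0.0177,0,0,0,0,-1,
0.0268,-0.034,0,0,0,0,-1,
0.0443,-0.0484,0,0,0,0,-1,
0.0642,-0.0602,0,0,0,0,-1,
0.0861,-0.0691,0,0,0,0,-1,
0.1086,-0.0747,0,0,0,0,-1,
0.1086,-0.0747,0,0,0,0,-1,
0.0986,-0.075,0,0,0,0,-1,
0.0736,-0.0756,-0.085,0,0,0,-1,
0.0536,-0.0761,-0.21,0,0,0,-1]
```

View pics/s3.png

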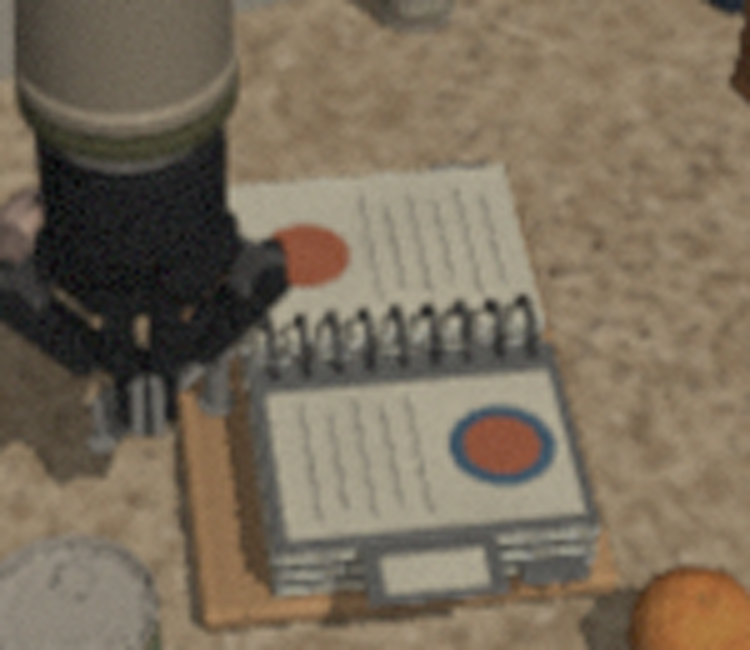

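The keeper is following: its tab is at (100,440), just past the finger at (150,405), and the book has not moved. I'll finish the push to straight front and lift away.

Emit:
carry_out(
  increments=[0.012,-0.0177,0,0,0,0,-1,0.0268,-0.034,0,0,0,0,-1,0.0443,-0.0484,0,0,0,0,-1,0.0642,-0.0602,0,0,0,0,-1,0.0861,-0.0691,0,0,0,0,-1,0.1086,-0.0747,0,0,0,0,-1,0.1086,-0.0747,0,0,0,0,-1,0.0986,-0.075,0,0,0,0,-1,0.0736,-0.0756,-0.085,0,0,0,-1,0.0536,-0.0761,-0.21,0,0,0,-1],
)

```text
time: 5.3
tool_pos: [426.0, -89.6, 149.2]
tcp_rot: [-179.7, 0.0, 72.0]
ft_force: [1.3, -0.4, 0.0]
finger_gap: 0.2
grip_force: 0.0
```

Run:
```python
from plan import *
st();print(get()[0])
# to the right side, tilt 60
path([(6,w([-20,-215,120]),rot(50)),(10,w([10,-215,70]),rot(60))])
```

```text
5.3 pos [426.  -89.6 149.2] book [-134.5  -34.3  149.2] rpy [-179.7    0.    72. ] F [ 1.29 -0.44  0.03] q [-19. -16. 116.  -0.  80.  -1.] gap 0.2
[427.74444049 -89.3994095  150.012     ]
[-0.0756,0.047,0.0125,0,0.0231,0,-1,
-0.1512,0.0941,0.025,0,0.0463,-0,-1,
-0.2267,0.1411,0.0375,0,0.0694,0,-1,
-0.3023,0.1881,0.05,0,0.0926,0,-1,
-0.3779,0.2352,0.0625,0,0.1157,0,-1,
-0.4535,0.2822,0.075,0,0.1389,0,-1,
-0.4535,0.3009,0.1063,0,0.1458,-0,-1,
-0.4535,0.3197,0.1375,-0,0.1528,0,-1,
-0.4535,0.3384,0.1688,0,0.1597,0,-1,
-0.4535,0.3572,0.2,0,0.1667,-0,-1]
```

Run:
```python
from plan import *
import json
json.dump(dict(p=[427.744,-89.399,150.012],q=rot().as_quat().tolist()),open('cmd.json','w'))
path([(7,w([-20,-215,130]),rot(48)),(10,w([10,-215,90]),rot(52))])
print(plane('top',[(416,200),(416,320)],[0,0]))
```

```text
[-0.0648,0.0403,0.0071,0,0.019,0,-1,
-0.1296,0.0806,0.0143,0,0.0381,0,-1,
-0.1944,0.1209,0.0214,0,0.0571,0,-1,
-0.2591,0.1613,0.0286,0,0.0762,-0,-1,
-0.3239,0.2016,0.0357,0,0.0952,0,-1,
-0.3887,0.2419,0.0429,-0,0.1143,-0,-1,
-0.4535,0.2822,0.05,0,0.1333,0,-1,
-0.4535,0.3072,0.0834,-0,0.137,0,-1,
-0.4535,0.3322,0.1167,-0,0.1407,0,-1,
-0.4535,0.3572,0.15,0,0.1444,0,-1]
[[ 619.43645684 -361.35298404    0.        ]
 [ 345.9840953  -365.33071205    0.        ]]
```

Emit:
carry_out(
  increments=[-0.0648,0.0403,0.0071,0,0.019,0,-1,-0.1296,0.0806,0.0143,0,0.0381,0,-1,-0.1944,0.1209,0.0214,0,0.0571,0,-1,-0.2591,0.1613,0.0286,0,0.0762,0,-1,-0.3239,0.2016,0.0357,0,0.0952,0,-1,-0.3887,0.2419,0.0429,0,0.1143,0,-1,-0.4535,0.2822,0.05,0,0.1333,0,-1,-0.4535,0.3072,0.0834,0,0.137,0,-1,-0.4535,0.3322,0.1167,0,0.1407,0,-1,-0.4535,0.3572,0.15,0,0.1444,0,-1],
)

```text
time: 6.55
tool_pos: [507.3, -306.9, 88.9]
tcp_rot: [-180.0, -52.0, 71.9]
ft_force: [-0.2, -0.3, 0.6]
finger_gap: -0.0
grip_force: 0.0
```

Run:
```python
from plan import *
st();print(get()[0])
crop('scene',170,130,220,180,3.6,'s4')
path([(5,w([10,-185,17]),rot(52)),(9,w([10,-141,17]),rot(52))])
```

```text
6.55 pos [ 507.3 -306.9   88.9] book [  10.  -215.9   88.9] rpy [-180.   -52.    71.9] F [-0.19 -0.34  0.6 ] q [-58.  40.  75.  38. 102. -45.] gap -0.0
[ 507.57527227 -306.07300021   90.012     ]
[-0.0195,-0,0.0343,-0,0,0,-1,
-0.039,-0,0.0686,0,0,-0,-1,
-0.0586,-0,0.1029,0,0,0,-1,
-0.0781,-0,0.1372,0,0,0,-1,
-0.0976,-0,0.1715,0,0,0,-1,
-0.0807,-0,0.1932,0,0,0,-1,
-0.0637,-0,0.2148,0,0,0,-1,
-0.0468,-0,0.2365,0,0,0,-1,
-0.0299,-0,0.2582,0,0,0,-1,
-0.0299,-0,0.2582,0,0,0,-1]
```

View pics/s4.png

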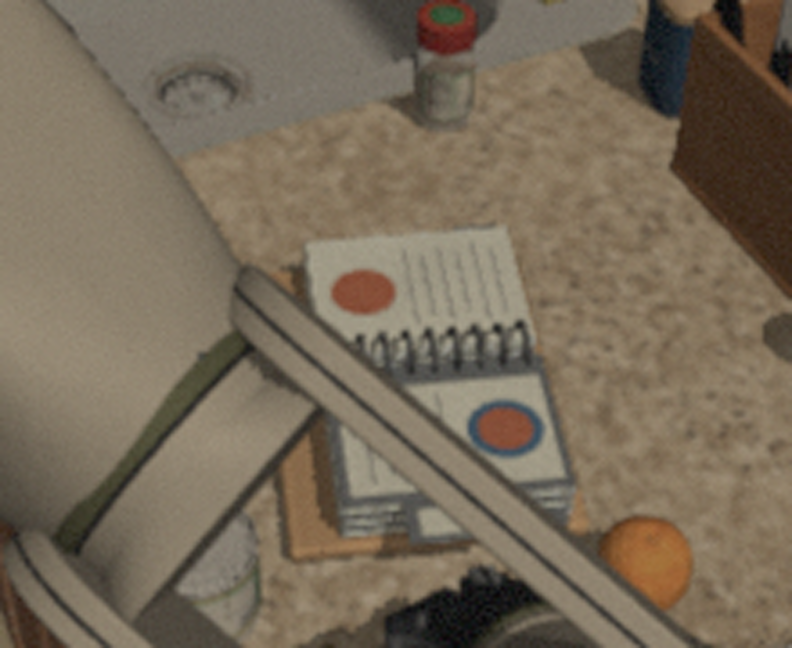

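The arm hides part of the book, but the tab is free at (440,525) and the mandarin at (645,560) and tin at (220,580) are clear. I'll lower the tip and slide it under the tab.

Emit:
carry_out(
  increments=[-0.0195,0,0.0343,0,0,0,-1,-0.039,0,0.0686,0,0,0,-1,-0.0586,0,0.1029,0,0,0,-1,-0.0781,0,0.1372,0,0,0,-1,-0.0976,0,0.1715,0,0,0,-1,-0.0807,0,0.1932,0,0,0,-1,-0.0637,0,0.2148,0,0,0,-1,-0.0468,0,0.2365,0,0,0,-1,-0.0299,0,0.2582,0,0,0,-1,-0.0299,0,0.2582,0,0,0,-1],
)

```text
time: 7.85
tool_pos: [530.7, -234.7, 17.3]
tcp_rot: [180.0, -52.0, 72.1]
ft_force: [-1.1, -0.3, 0.8]
finger_gap: -0.1
grip_force: 0.0
```

```bash
cat >> plan.py <<'E'
def arc(phi,r=135,tilt=52,x=10):
    a=np.radians(phi);t=np.radians(tilt)
    C=np.array([-r*np.cos(a)-1.5*np.sin(a),47.5+r*np.sin(a)-1.5*np.cos(a)])
    T=C-11*np.array([np.cos(t),np.sin(t)])
    return w([x,T[0],T[1]])
E
python3 - <<'E'
from plan import *
st();print(get()[0])
cv2.imwrite('pics/t5.png',viewer.snapshot('top')[:,:,::-1])
P=[arc(p) for p in (-6,-2,2,6,11,16,21,27,33,39)]
rows(np.array(P),[rot(52)]*10)
E
```

```text
7.85 pos [ 530.7 -234.7   17.3] book [   9.9 -140.    17.3] rpy [180.  -52.   72.1] F [-1.06 -0.27  0.81] q [-53.  41.  82.  40.  93. -47.] gap -0.1
[ 530.44316279 -235.69287003   16.9812061 ]
[0.0125,-0,-0.0094,0,0,0,-1,
0.0298,-0,-0.0253,0,0,0,-1,
0.0482,-0,-0.04,0,0,0,-1,
0.0676,-0,-0.0534,0,0,0,-1,
0.0931,-0,-0.0682,0,0,0,-1,
0.1197,-0,-0.0807,0,0,0,-1,
0.1474,-0,-0.0909,0,0,0,-1,
0.1815,-0,-0.0998,0,0,0,-1,
0.2165,-0,-0.1051,0,0,0,-1,
0.2518,-0,-0.1068,0,0,0,-1]
```

View pics/t5.png

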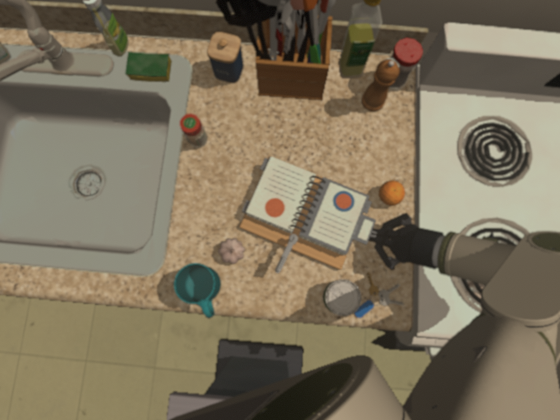

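The keeper now points to the front, from (293,240) to (279,270), and the fingertip is in place under the tab at (372,233). I'll lift now.

Emit:
carry_out(
  increments=[0.0125,0,-0.0094,0,0,0,-1,0.0298,0,-0.0253,0,0,0,-1,0.0482,0,-0.04,0,0,0,-1,0.0676,0,-0.0534,0,0,0,-1,0.0931,0,-0.0682,0,0,0,-1,0.1197,0,-0.0807,0,0,0,-1,0.1474,0,-0.0909,0,0,0,-1,0.1815,0,-0.0998,0,0,0,-1,0.2165,0,-0.1051,0,0,0,-1,0.2518,0,-0.1068,0,0,0,-1],
)

```text
time: 9.15
tool_pos: [539.4, -208.2, 123.5]
tcp_rot: [180.0, -52.0, 72.0]
ft_force: [0.4, -0.2, -1.0]
finger_gap: 0.2
grip_force: 0.2
```

Run:
```python
from plan import *
st();print(get()[0])
crop('top',180,120,260,190,3,'t6')
P=[arc(p) for p in (44,49,54,59,64,69,74,79,83,87)]
rows(np.array(P),[rot(52)]*10)
```

```text
9.15 pos [ 539.4 -208.2  123.5] book [  10.  -112.1  123.5] rpy [180. -52.  72.] F [ 0.38 -0.25 -0.99] q [-51.  30.  85.  42.  98. -40.] gap 0.2
[ 539.21155455 -208.70653506  122.64278772]
[0.0294,-0,0.0015,0,0,0,-1,
0.0585,-0,0.0055,0,0,0,-1,
0.0872,-0,0.0121,0,0,0,-1,
0.1153,-0,0.0211,0,0,0,-1,
0.1424,-0,0.0325,0,0,0,-1,
0.1684,-0,0.0463,0,0,0,-1,
0.1932,-0,0.0622,0,0,0,-1,
0.2164,-0,0.0803,0,0,0,-1,
0.2338,-0,0.0962,0,0,0,-1,
0.2501,-0,0.1132,0,0,0,-1]
```

View pics/t6.png

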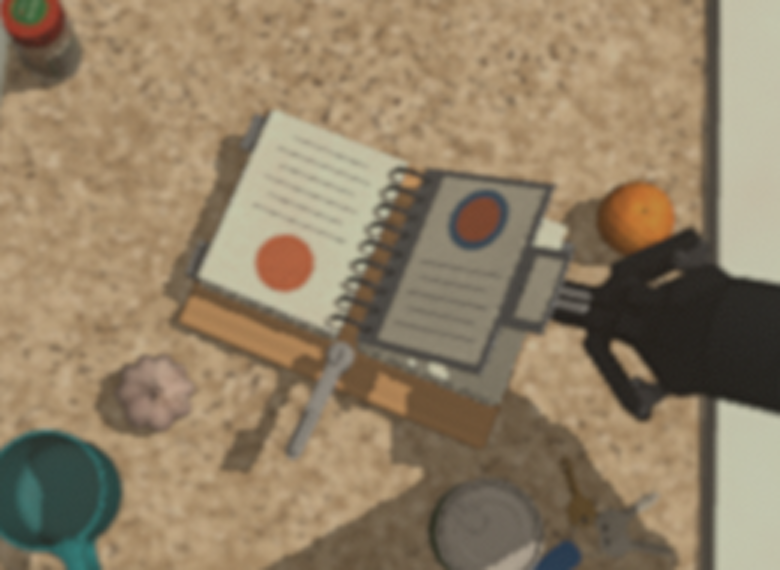

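The leaf is up at about 40°, with its tab at (545,285) resting on the fingertip at (570,300). The book and its surroundings have not moved, so I'll go on.

Emit:
carry_out(
  increments=[0.0294,0,0.0015,0,0,0,-1,0.0585,0,0.0055,0,0,0,-1,0.0872,0,0.0121,0,0,0,-1,0.1153,0,0.0211,0,0,0,-1,0.1424,0,0.0325,0,0,0,-1,0.1684,0,0.0463,0,0,0,-1,0.1932,0,0.0622,0,0,0,-1,0.2164,0,0.0803,0,0,0,-1,0.2338,0,0.0962,0,0,0,-1,0.2501,0,0.1132,0,0,0,-1],
)

```text
time: 10.45
tool_pos: [569.4, -115.6, 173.6]
tcp_rot: [-180.0, -52.0, 72.0]
ft_force: [-0.1, -0.5, 0.9]
finger_gap: 0.2
grip_force: 0.1
```

Run:
```python
from plan import *
st();print(get()[0])
P=[arc(p) for p in (89.5,92,94.5,97,99.5,102,104.5,107,109,111)]
rows(np.array(P),[rot(52)]*10)
```

```text
10.45 pos [ 569.4 -115.6  173.6] book [ 10.  -14.7 173.6] rpy [-180.  -52.   72.] F [-0.13 -0.49  0.89] q [-44.  20.  92.  45.  95. -33.] gap 0.2
[ 569.27462098 -116.18193044  173.57106648]
[0.0095,-0,0.0112,0,0,0,-1,
0.0186,-0,0.0228,0,0,0,-1,
0.0271,-0,0.0349,0,0,0,-1,
0.0351,-0,0.0472,0,0,0,-1,
0.0426,-0,0.0599,0,0,0,-1,
0.0495,-0,0.0729,0,0,0,-1,
0.0558,-0,0.0862,0,0,0,-1,
0.0615,-0,0.0998,0,0,0,-1,
0.0657,-0,0.1108,0,0,0,-1,
0.0694,-0,0.122,0,0,0,-1]
```

Emit:
carry_out(
  increments=[0.0095,0,0.0112,0,0,0,-1,0.0186,0,0.0228,0,0,0,-1,0.0271,0,0.0349,0,0,0,-1,0.0351,0,0.0472,0,0,0,-1,0.0426,0,0.0599,0,0,0,-1,0.0495,0,0.0729,0,0,0,-1,0.0558,0,0.0862,0,0,0,-1,0.0615,0,0.0998,0,0,0,-1,0.0657,0,0.1108,0,0,0,-1,0.0694,0,0.122,0,0,0,-1],
)

```text
time: 11.7
tool_pos: [586.5, -63.1, 165.3]
tcp_rot: [-180.0, -52.0, 72.0]
ft_force: [0.0, -0.1, -0.7]
finger_gap: -0.1
grip_force: 0.0
```

Run:
```python
from plan import *
st();print(get()[0])
crop('top',180,120,260,190,3,'t7')
# retreat: out along the fingers and up, to the front-right
p=get()[0]
g=bk(p)
path([(4,w([g[0]-20,g[1]-80,g[2]+40]),rot(40)),(10,w([-150,-100,190]),rot(0))])
```

```text
11.7 pos [586.5 -63.1 165.3] book [ 10.   40.5 165.3] rpy [-180.  -52.   72.] F [ 0.04 -0.15 -0.73] q [-39.  18.  95.  47.  91. -31.] gap -0.1
[586.43847671 -63.35701421 165.38645404]
[-0.0111,-0.0125,-0.0548,0,-0.0083,0,-1,
-0.0222,-0.025,-0.1096,0,-0.0166,-0,-1,
-0.0333,-0.0375,-0.1644,0,-0.025,0,-1,
-0.0444,-0.05,-0.2192,0,-0.0333,-0,-1,
-0.0649,-0.1083,-0.235,-0,-0.0518,0,-1,
-0.0854,-0.1667,-0.2508,-0,-0.0703,-0,-1,
-0.1059,-0.225,-0.2666,-0,-0.0888,0,-1,
-0.1264,-0.2833,-0.2824,0,-0.1074,0,-1,
-0.1469,-0.3417,-0.2982,0,-0.1259,0,-1,
-0.1674,-0.4,-0.314,0,-0.1444,-0,-1]
```

View pics/t7.png

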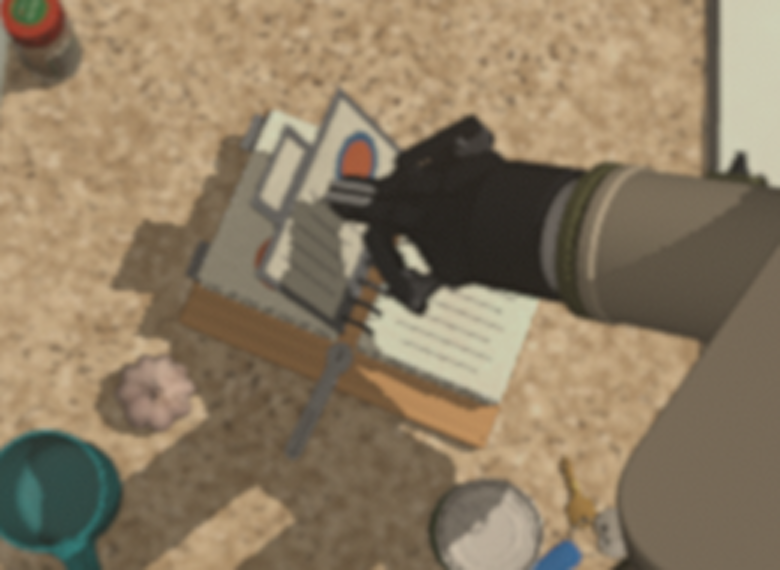

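The leaf is past upright and falling over to the left by itself, with its tab at (285,165). The keeper still points to the front. That was my tenth picture, so I'll use numeric checks from here. I'll retreat next.

Emit:
carry_out(
  increments=[-0.0111,-0.0125,-0.0548,0,-0.0083,0,-1,-0.0222,-0.025,-0.1096,0,-0.0166,0,-1,-0.0333,-0.0375,-0.1644,0,-0.025,0,-1,-0.0444,-0.05,-0.2192,0,-0.0333,0,-1,-0.0649,-0.1083,-0.235,0,-0.0518,0,-1,-0.0854,-0.1667,-0.2508,0,-0.0703,0,-1,-0.1059,-0.225,-0.2666,0,-0.0888,0,-1,-0.1264,-0.2833,-0.2824,0,-0.1074,0,-1,-0.1469,-0.3417,-0.2982,0,-0.1259,0,-1,-0.1674,-0.4,-0.314,0,-0.1444,0,-1],
)

```text
time: 13.0
tool_pos: [390.4, -147.6, 190.5]
tcp_rot: [179.9, 0.2, 72.0]
ft_force: [-0.2, 0.3, 0.6]
finger_gap: -0.1
grip_force: 0.0
```

Run:
```python
from plan import *
st();print(get()[0])
# numeric check: brightness/colour sampled at expected points on left leaf; keeper line
im=viewer.snapshot('top');cv2.imwrite('pics/t8.png',im[:,:,::-1])
def samp(p): 
    u=proj('top',w(p))[0];x,y=u.round().astype(int);return (x,y),im[y-1:y+2,x-1:x+2].mean((0,1)).round().tolist()
for nm,p in dict(tabL=(10,138,49),leafL=(10,60,49),leaf_edge=(10,117,49),near=(-45,60,49),rightpage=(20,-60,46),righttab=(10,-138,47),keep90=(-132,0,68)).items(): print(nm,samp(p))
# rigid check: top0 vs now
a=cv2.imread('pics/top0.png');b=im[:,:,::-1]
d=cv2.absdiff(a,b).max(2)>60
n,l,s,c=cv2.connectedComponentsWithStats(d.astype(np.uint8))
print([(s[i].tolist()) for i in range(1,n) if s[i,4]>15])
path([(6,push(2.12,14,z=110),rot()),(10,push(2.0,14),rot())])
```

```text
13.0 pos [ 390.4 -147.6  190.5] book [-150.4 -100.5  190.5] rpy [179.9   0.2  72. ] F [-0.21  0.25  0.56] q [-28. -21. 116.  -0.  85. -10.] gap -0.1
[ 390.94773024 -147.24478989  189.98748523]
tabL ((np.int64(249), np.int64(182)), [185.0, 183.0, 156.0])
leafL ((np.int64(281), np.int64(195)), [179.0, 177.0, 153.0])
leaf_edge ((np.int64(257), np.int64(185)), [105.0, 101.0, 95.0])
near ((np.int64(271), np.int64(217)), [184.0, 179.0, 153.0])
rightpage ((np.int64(333), np.int64(212)), [171.0, 163.0, 141.0])
righttab ((np.int64(364), np.int64(229)), [101.0, 91.0, 74.0])
keep90 ((np.int64(281), np.int64(264)), [128.0, 122.0, 112.0])
[[274, 168, 21, 19, 301], [247, 172, 67, 56, 277], [245, 174, 12, 18, 90], [300, 178, 69, 65, 534], [331, 192, 6, 12, 22], [336, 192, 18, 16, 195], [266, 199, 18, 18, 265], [339, 206, 23, 43, 148], [323, 211, 25, 32, 213], [360, 221, 12, 18, 98], [337, 242, 23, 38, 126], [313, 250, 10, 9, 52], [420, 251, 28, 22, 158], [410, 253, 8, 82, 290], [330, 257, 5, 8, 18], [279, 261, 37, 59, 329], [318, 268, 11, 16, 41], [472, 277, 9, 16, 54], [321, 283, 11, 17, 70], [329
[... 164 characters left out ...]
, 305, 10, 16, 31], [464, 311, 17, 37, 121], [317, 316, 25, 17, 207], [350, 317, 6, 7, 26], [265, 321, 14, 21, 54], [284, 324, 11, 17, 20], [382, 331, 17, 15, 154], [236, 343, 44, 57, 740], [251, 344, 45, 58, 795], [403, 345, 21, 5, 55], [363, 348, 83, 72, 2927], [448, 348, 13, 7, 79], [463, 349, 12, 6, 48], [443, 367, 12, 24, 24], [429, 394, 13, 26, 31], [217, 400, 16, 20, 122], [236, 402, 12, 18, 79]]
[0.031,0.0072,0.0333,0,0,0,-1,
0.062,0.0144,0.0667,0,0,0,-1,
0.093,0.0216,0.1,0,0,0,-1,
0.124,0.0289,0.1333,0,0,0,-1,
0.155,0.0361,0.1666,0,0,0,-1,
0.186,0.0433,0.2,0,0,0,-1,
0.1811,0.0455,0.2275,0,0,0,-1,
0.1762,0.0478,0.255,0,0,0,-1,
0.1713,0.05,0.2825,0,0,0,-1,
0.1664,0.0522,0.31,0,0,0,-1]
```

The leaf lies flat on the left: its tab label is bright at (249,182), with the grey border at (257,185). Next is the approach to the keeper's right side.

Emit:
carry_out(
  increments=[0.031,0.0072,0.0333,0,0,0,-1,0.062,0.0144,0.0667,0,0,0,-1,0.093,0.0216,0.1,0,0,0,-1,0.124,0.0289,0.1333,0,0,0,-1,0.155,0.0361,0.1666,0,0,0,-1,0.186,0.0433,0.2,0,0,0,-1,0.1811,0.0455,0.2275,0,0,0,-1,0.1762,0.0478,0.255,0,0,0,-1,0.1713,0.05,0.2825,0,0,0,-1,0.1664,0.0522,0.31,0,0,0,-1],
)

```text
time: 14.3
tool_pos: [431.4, -90.9, 65.4]
tcp_rot: [180.0, 0.0, 72.0]
ft_force: [-0.6, 1.0, 0.0]
finger_gap: -0.2
grip_force: 0.0
```

Run:
```python
from plan import *
st();print(get()[0])
P=[push(2.0,4),push(2.05,0)]+[push(t) for t in np.linspace(2.25,3.5,8)]
rows(np.array(P),[rot()]*10)
```

```text
14.3 pos [431.4 -90.9  65.4] book [-128.9  -33.9   65.4] rpy [180.   0.  72.] F [-0.64  0.98  0.01] q [-19.  -9. 120.  -0.  69.  -1.] gap -0.2
[431.37396145 -90.39474301  65.98748523]
[0.0249,-0.0024,-0,0,0,0,-1,
0.0434,-0.0056,-0,0,0,0,-1,
0.0728,-0.0108,-0,0,0,0,-1,
0.099,-0.011,-0,0,0,0,-1,
0.1258,-0.0063,-0,0,0,0,-1,
0.1524,0.0036,-0,0,0,0,-1,
0.1775,0.0188,-0,0,0,0,-1,
0.1999,0.0392,-0,0,0,0,-1,
0.2184,0.0644,-0,0,0,0,-1,
0.2317,0.0934,-0,0,0,0,-1]
```

Emit:
carry_out(
  increments=[0.0249,-0.0024,0,0,0,0,-1,0.0434,-0.0056,0,0,0,0,-1,0.0728,-0.0108,0,0,0,0,-1,0.099,-0.011,0,0,0,0,-1,0.1258,-0.0063,0,0,0,0,-1,0.1524,0.0036,0,0,0,0,-1,0.1775,0.0188,0,0,0,0,-1,0.1999,0.0392,0,0,0,0,-1,0.2184,0.0644,0,0,0,0,-1,0.2317,0.0934,0,0,0,0,-1],
)

```text
time: 15.55
tool_pos: [496.3, -13.5, 65.8]
tcp_rot: [-180.0, -0.0, 72.0]
ft_force: [-1.3, -0.5, -0.3]
finger_gap: 0.1
grip_force: 0.5
```

Run:
```python
from plan import *
st();print(get()[0])
P=[push(t) for t in np.linspace(3.5,4.15,9)[1:]]+[push(4.15)]*2
rows(np.array(P),[rot()]*10)
```

```text
15.55 pos [496.3 -13.5  65.8] book [-91.1  59.7  65.8] rpy [-180.   -0.   72.] F [-1.26 -0.53 -0.28] q [ -7.  -0. 111.   0.  69.  11.] gap 0.1
[495.54512793 -13.79569999  65.98748523]
[0.004,0.0143,-0,0,0,0,-1,
0.0068,0.0289,-0,0,0,0,-1,
0.0085,0.0395,-0,0,0,0,-1,
0.0095,0.0503,-0,0,0,0,-1,
0.0098,0.0613,-0,0,0,0,-1,
0.0092,0.0725,-0,0,0,0,-1,
0.0079,0.0838,-0,0,0,0,-1,
0.0056,0.0952,-0,0,0,0,-1,
0.0056,0.0952,-0,0,0,0,-1,
0.0056,0.0952,-0,0,0,0,-1]
```

Emit:
carry_out(
  increments=[0.004,0.0143,0,0,0,0,-1,0.0068,0.0289,0,0,0,0,-1,0.0085,0.0395,0,0,0,0,-1,0.0095,0.0503,0,0,0,0,-1,0.0098,0.0613,0,0,0,0,-1,0.0092,0.0725,0,0,0,0,-1,0.0079,0.0838,0,0,0,0,-1,0.0056,0.0952,0,0,0,0,-1,0.0056,0.0952,0,0,0,0,-1,0.0056,0.0952,0,0,0,0,-1],
)

```text
time: 16.8
tool_pos: [532.6, -23.4, 66.0]
tcp_rot: [180.0, -0.0, 72.0]
ft_force: [0.8, -0.6, -0.1]
finger_gap: -0.0
grip_force: 0.0
```

Run:
```python
from plan import *
st();print(get()[0])
P=[push(t) for t in np.linspace(4.15,4.23,8)]+[push(4.23)]*2
rows(np.array(P),[rot()]*10)
```

```text
16.8 pos [532.6 -23.4  66. ] book [-53.5  61.5  66. ] rpy [180.  -0.  72.] F [ 0.77 -0.58 -0.05] q [ -8.   5. 105.   0.  69.  10.] gap -0.0
[532.45355814 -23.43270054  65.98748523]
[-0,0,-0,0,0,0,-1,
-0.0004,0.0016,-0,0,0,0,-1,
-0.0008,0.0032,-0,0,0,0,-1,
-0.0013,0.0048,-0,0,0,0,-1,
-0.0017,0.0064,-0,0,0,0,-1,
-0.0022,0.008,-0,0,0,0,-1,
-0.0027,0.0096,-0,0,0,0,-1,
-0.0032,0.0112,-0,0,0,0,-1,
-0.0032,0.0112,-0,0,0,0,-1,
-0.0032,0.0112,-0,0,0,0,-1]
```

Emit:
carry_out(
  increments=[0,0,0,0,0,0,-1,-0.0004,0.0016,0,0,0,0,-1,-0.0008,0.0032,0,0,0,0,-1,-0.0013,0.0048,0,0,0,0,-1,-0.0017,0.0064,0,0,0,0,-1,-0.0022,0.008,0,0,0,0,-1,-0.0027,0.0096,0,0,0,0,-1,-0.0032,0.0112,0,0,0,0,-1,-0.0032,0.0112,0,0,0,0,-1,-0.0032,0.0112,0,0,0,0,-1],
)

```text
time: 18.05
tool_pos: [534.5, -24.8, 65.5]
tcp_rot: [-179.7, -0.0, 72.0]
ft_force: [-9.6, 6.2, 7.1]
finger_gap: 0.1
grip_force: 5.9
```

Run:
```python
from plan import *
st();print(get()[0])
st()
for i in range(3): viewer.snapshot('wrist'); print(sense()['ft_force'].round(2))
P=[push(4.23,-g) for g in (.5,1,1.5,2,2.5,3,3.5,4,4,4)]
rows(np.array(P),[rot()]*10)
```

```text
18.05 pos [534.5 -24.8  65.5] book [-51.3  60.8  65.5] rpy [-179.7   -0.    72. ] F [-9.58  6.23  7.1 ] q [ -8.   6. 105.   0.  69.  10.] gap 0.1
[536.31874958 -26.03444901  65.98748523]
18.05 pos [534.5 -24.8  65.5] book [-51.3  60.8  65.5] rpy [-179.7   -0.    72. ] F [-9.58  6.23  7.1 ] q [ -8.   6. 105.   0.  69.  10.] gap 0.1
[-10.46   6.71   7.55]
[-10.24   5.87   6.67]
[-11.     5.56   6.46]
[-0.0007,0.0011,-0,0,0,0,-1,
-0.0013,0.0021,-0,0,0,0,-1,
-0.002,0.0032,-0,0,0,0,-1,
-0.0027,0.0042,-0,0,0,0,-1,
-0.0033,0.0053,-0,0,0,0,-1,
-0.004,0.0064,-0,0,0,0,-1,
-0.0047,0.0074,-0,0,0,0,-1,
-0.0054,0.0085,-0,0,0,0,-1,
-0.0054,0.0085,-0,0,0,0,-1,
-0.0054,0.0085,-0,0,0,0,-1]
```

The push force rose to 11 N, so the keeper is at its stop. I'll back off and lift clear.

Run:
```python
from plan import *
json.dump(dict(p=[536.3187,-26.0344,65.9875],q=rot().as_quat().tolist()),open('cmd.json','w'))
P=[push(4.23,3),push(4.23,8),push(4.23,14),push(4.23,20,80),push(4.23,25,110),push(4.23,25,150),push(4.23,40,190),push(4.23,80,220),push(4.23,120,240),push(4.23,120,240)]
rows(np.array(P),[rot()]*10)
```

```text
[0.004,-0.0063,-0,0,0,0,-1,
0.0107,-0.0169,-0,0,0,0,-1,
0.0187,-0.0295,-0,0,0,0,-1,
0.0268,-0.0422,-0.035,0,0,0,-1,
0.0335,-0.0528,-0.11,0,0,0,-1,
0.0335,-0.0528,-0.21,0,0,0,-1,
0.0535,-0.0844,-0.31,0,0,0,-1,
0.107,-0.1689,-0.385,0,0,0,-1,
0.1606,-0.2534,-0.435,0,0,0,-1,
0.1606,-0.2534,-0.435,0,0,0,-1]
```

Emit:
carry_out(
  increments=[0.004,-0.0063,0,0,0,0,-1,0.0107,-0.0169,0,0,0,0,-1,0.0187,-0.0295,0,0,0,0,-1,0.0268,-0.0422,-0.035,0,0,0,-1,0.0335,-0.0528,-0.11,0,0,0,-1,0.0335,-0.0528,-0.21,0,0,0,-1,0.0535,-0.0844,-0.31,0,0,0,-1,0.107,-0.1689,-0.385,0,0,0,-1,0.1606,-0.2534,-0.435,0,0,0,-1,0.1606,-0.2534,-0.435,0,0,0,-1],
)

```text
time: 19.45
tool_pos: [459.9, 68.2, 243.6]
tcp_rot: [179.7, -0.1, 72.1]
ft_force: [0.8, 0.5, 0.5]
finger_gap: -0.1
grip_force: 0.0
```

Run:
```python
from plan import *
st()
im=viewer.snapshot('scene').astype(float);a=cv2.imread('pics/scene0.png')[:,:,::-1].astype(float)
t=viewer.snapshot('top').astype(float);a2=cv2.imread('pics/top0.png')[:,:,::-1].astype(float)
# keeper, across the bar at radius 40 (z~54) and along the tab: grey vs page, as a function of angle
for n,I in(('scene',im),('top',t)):
  for rad,z in((30,54),(62,68),(78,68)):
    th=np.arange(3.4,4.6,.06);ang=np.radians(-60)-th
    u=proj(n,[w([-70+rad*np.cos(q),rad*np.sin(q),z]) for q in ang]).astype(np.float32)
    v=cv2.remap(I.mean(2).astype(np.float32),u[:,0],u[:,1],1).ravel();i=v.argmin();print(n,rad,'darkest th',th[i].round(2),v.round().astype(int).tolist())
# bystanders/book right-side shift: template match
for n,I,J,bs in(('top',t,a2,dict(garlic=(214,234,36,32),jar=(178,110,30,40),mug=(170,260,55,60),mand=(376,178,32,30),tin=(320,275,45,45),boardcorner=(236,215,30,25))),):
  for k,(x,y,w_,h_) in bs.items():
    T=J[y:y+h_,x:x+w_].astype(np.uint8);S=I[y-8:y+h_+8,x-8:x+w_+8].astype(np.uint8)
    m=cv2.matchTemplate(S,T,cv2.TM_CCOEFF_NORMED);_,v,_,l=cv2.minMaxLoc(m);print(k,l[0]-8,l[1]-8,round(v,2))
```

```text
19.45 pos [459.9  68.2 243.6] book [-151.   126.2  243.6] rpy [ 1.797e+02 -1.000e-01  7.210e+01] F [0.83 0.51 0.53] q [  2. -15. 105.   0.  89.  20.] gap -0.1
scene 30 darkest th 3.88 [103, 103, 102, 103, 95, 81, 66, 64, 64, 67, 76, 93, 104, 108, 106, 109, 110, 105, 97, 85]
scene 62 darkest th 3.76 [103, 106, 105, 107, 96, 65, 64, 66, 82, 91, 107, 91, 101, 89, 79, 89, 105, 126, 140, 142]
scene 78 darkest th 3.88 [118, 113, 104, 109, 118, 123, 122, 97, 83, 144, 152, 148, 120, 93, 128, 136, 148, 145, 134, 142]
top 30 darkest th 3.76 [86, 95, 100, 98, 87, 80, 79, 81, 82, 87, 96, 111, 122, 127, 128, 126, 120, 110, 100, 93]
top 62 darkest th 3.88 [122, 119, 121, 107, 80, 78, 87, 91, 72, 86, 110, 103, 80, 80, 121, 159, 170, 157, 159, 170]
top 78 darkest th 3.7 [118, 122, 119, 118, 81, 78, 87, 91, 107, 110, 107, 109, 123, 125, 138, 166, 170, 159, 160, 172]
garlic 0 0 0.91
jar -2 -8 0.27
mug 2 1 0.51
mand 0 0 1.0
tin 0 0 1.0
boardcorner 0 0 0.8
```

Run:
```python
from plan import *
p,R=get()
path([(9,np.array([290,320,250]),R*Ro.from_euler('z',-60,degrees=True))])
```

```text
[0.0524,-0.0666,-0.0028,0,0,-0.0185,-1,
0.1049,-0.1332,-0.0056,0,0,-0.037,-1,
0.1573,-0.1999,-0.0083,0,0,-0.0556,-1,
0.2097,-0.2665,-0.0111,0,0,-0.0741,-1,
0.2621,-0.3331,-0.0139,0,0,-0.0926,-1,
0.3146,-0.3997,-0.0167,0,0,-0.1111,-1,
0.367,-0.4663,-0.0195,0,0,-0.1296,-1,
0.4194,-0.533,-0.0222,0,0,-0.1481,-1,
0.4719,-0.5996,-0.025,0,0,-0.1667,-1,
0.4719,-0.5996,-0.025,0,0,-0.1667,-1]
```

Emit:
carry_out(
  increments=[0.0524,-0.0666,-0.0028,0,0,-0.0185,-1,0.1049,-0.1332,-0.0056,0,0,-0.037,-1,0.1573,-0.1999,-0.0083,0,0,-0.0556,-1,0.2097,-0.2665,-0.0111,0,0,-0.0741,-1,0.2621,-0.3331,-0.0139,0,0,-0.0926,-1,0.3146,-0.3997,-0.0167,0,0,-0.1111,-1,0.367,-0.4663,-0.0195,0,0,-0.1296,-1,0.4194,-0.533,-0.0222,0,0,-0.1481,-1,0.4719,-0.5996,-0.025,0,0,-0.1667,-1,0.4719,-0.5996,-0.025,0,0,-0.1667,-1],
)

```text
time: 20.8
tool_pos: [289.4, 320.8, 249.3]
tcp_rot: [-179.9, -0.0, 132.2]
ft_force: [0.3, -0.6, 0.2]
finger_gap: 0.2
grip_force: 0.0
```

Run:
```python
from plan import *
st()
t=viewer.snapshot('top');a2=cv2.imread('pics/top0.png')[:,:,::-1]
for k,(x,y,w_,h_) in dict(garlic=(214,234,36,32),jar=(178,110,30,40),mug=(170,260,55,60),mand=(376,178,32,30),tin=(320,275,45,45),boardcorner=(236,215,30,25),boardcorner2=(330,245,30,25)).items():
    T=np.ascontiguousarray(a2[y:y+h_,x:x+w_]);S=np.ascontiguousarray(t[y-8:y+h_+8,x-8:x+w_+8])
    m=cv2.matchTemplate(S,T,cv2.TM_CCOEFF_NORMED);_,v,_,l=cv2.minMaxLoc(m);print(k,l[0]-8,l[1]-8,round(v,2))
th=np.arange(3.5,4.7,.06)
for n,I in(('top',t),('scene',viewer.snapshot('scene'))):
  for rad,z in((22,54),(40,55),(62,80),(62,68)):
    ang=np.radians(-60)-th
    u=proj(n,[w([-70+rad*np.cos(q),rad*np.sin(q),z]) for q in ang]).astype(np.float32)
    v=cv2.remap(I.astype(np.float32),u[:,0],u[:,1],1)[:,0];print(n,rad,z,v.mean(1).astype(int).tolist())
```

```text
20.8 pos [289.4 320.8 249.3] book [-391.2  313.7  249.3] rpy [-179.9   -0.   132.2] F [ 0.3  -0.61  0.15] q [ 41. -20. 109.   0.  91.  -1.] gap 0.2
garlic 0 0 1.0
jar 0 0 1.0
mug 0 0 1.0
mand 0 0 1.0
tin 0 0 1.0
boardcorner 0 0 0.79
boardcorner2 0 1 0.82
top 22 54 [112, 105, 94, 83, 78, 75, 78, 85, 97, 108, 116, 120, 122, 122, 120, 117, 110, 101, 90, 80, 73]
top 40 55 [75, 77, 75, 74, 75, 78, 82, 85, 82, 85, 107, 120, 122, 123, 132, 148, 149, 130, 108, 97, 94]
top 62 80 [115, 97, 75, 76, 87, 86, 66, 87, 105, 96, 75, 75, 120, 156, 159, 148, 158, 165, 162, 156, 162]
top 62 68 [115, 111, 82, 74, 80, 87, 75, 73, 100, 103, 84, 70, 101, 141, 164, 156, 149, 160, 165, 163, 164]
scene 22 54 [101, 100, 97, 86, 69, 64, 61, 71, 81, 91, 99, 104, 106, 105, 103, 100, 97, 93, 87, 82, 78]
scene 40 55 [100, 96, 81, 68, 60, 62, 62, 68, 77, 76, 84, 101, 106, 106, 112, 126, 141, 144, 139, 127, 108]
scene 62 80 [105, 101, 109, 114, 113, 101, 84, 82, 130, 148, 146, 137, 109, 75, 102, 129, 127, 141, 144, 143, 140]
scene 62 68 [102, 105, 103, 68, 59, 59, 73, 83, 102, 88, 93, 98, 77, 79, 106, 117, 137, 136, 143, 143, 140]
```

```bash
python3 -c "
from bench import order;print(order.hand_in())"
```

```text
the job is handed in; nothing more can be done
None
```

The leaf is turned and lies flat on the left-hand pages, with the keeper pushed round to its stop over it. The image checks show the bystanders did not move and the book at most about a pixel (2 mm). I handed the job in at about 21 s; no verdict came back.

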